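# Put the tiered jam stand together

### The job

Put the tiered stand for the jams together on its wooden foot, one part at a time from the bottom up: first the large blue tier on the foot, then the middle green tier on that, then the small terracotta-red tier, and last the knob on the very top. Each part must sit fully down over the pin below it, level, and be let go; leave the three jam jars standing where they are.

Things in the scene. Friction and masses are not known exactly. Their poses are not given: they have to be found in the camera images.
- stand_foot: foot of the stand, fixed: dark wooden disc 110 mm across, 9 mm thick, with a brass boss 48 mm across in its middle. Origin at the centre of its underside, z up. The boss has a flat shoulder 20 mm above the origin, from which rises a tapered pin 12 mm high (24 mm across at the root, 10 mm at the tip). A seated tier's underside rests on the shoulder
- large_tier_grip (a point): large tier: round blue dish 150 mm across, rim 24 mm high, 0.35 kg, brass column in its middle. Point: centre of the column's collar (48 mm across, 24 mm tall; grip here), 52 mm above the underside; z is up. Collar top, 12 mm above the point, bears a pin like the foot's, 12 mm high. Socket underneath, 29 mm across, 14 mm deep, drops over the pin below; seated, the underside rests on the collar top or shoulder below
- middle_tier_grip (a point): middle tier: round green dish 120 mm across, rim 24 mm high, 0.25 kg, brass column in its middle. Point: centre of the column's collar (48 mm across, 24 mm tall; grip here), 52 mm above the underside; z is up. Collar top, 12 mm above the point, bears a pin like the foot's, 12 mm high. Socket underneath, 29 mm across, 14 mm deep, drops over the pin below; seated, the underside rests on the collar top or shoulder below
- small_tier_grip (a point): small tier: round terracotta-red dish 90 mm across, rim 24 mm high, 0.18 kg, brass column in its middle. Point: centre of the column's collar (48 mm across, 24 mm tall; grip here), 52 mm above the underside; z is up. Collar top, 12 mm above the point, bears a pin like the foot's, 12 mm high. Socket underneath, 29 mm across, 14 mm deep, drops over the pin below; seated, the underside rests on the collar top or shoulder below
- top_knob_grip (a point): top knob of the stand: a dark wooden cylindrical knob 34 mm across and 30 mm tall on a brass skirt 48 mm across, 54 mm high in all, about 0.12 kg. The point is the centre of the wooden knob, the place to grip, 38 mm above its underside; z is its own up axis. The underside has the same socket (29 mm across, 14 mm deep) as the tiers
- green_jar_mid (a point): bystander: loose jam jar with green lid and pink jam, 60 mm across, 75 mm high; the point is its centre, 37 mm above its underside
- orange_jar_mid (a point): bystander: loose jam jar with red lid and pale orange jam, 60 mm across, 75 mm high; the point is its centre, 37 mm above its underside
- red_jar_mid (a point): bystander: loose jam jar with red lid and red-pink jam, 60 mm across, 75 mm high; the point is its centre, 37 mm above its underside

How it is judged:
By the outcome, as a careful person would: the job done as asked, in the order asked, and still so for the second after the job is handed in, with the robot touching nothing.
It also fails if it takes over 115 s, if anything falls off the work surface, if the arm or the gripper's body presses on something with over 40 N, if the wrist force passes 120 N, or if a joint passes its speed limit or range.

### The arm

A 6-joint arm with a two-finger parallel gripper is mounted at the origin on a cart in front of the work surface, level with it; the furniture and walls round the work are solid. World frame = base frame: x ahead of the robot, y to its left, z up, the work surface at z = 0. Lengths are in mm, angles in degrees, forces in N, time in s.
With the tool pointing down it reaches from about 350 to 850 mm from the base axis. Payload 8.1 kg.
Tool frame: the origin (TCP) lies midway between the tips of the shut fingers; the grasp point (between the pads) lies 19 mm behind it; z points along the fingers, y is the line along which they close (so a half turn about z gives the same grasp; the last joint's range is limited). The gripper opens to 85 mm and grips with 20 to 120 N. Pads are 22 mm wide; open, the fingers measure 114 mm over their backs; the gripper's body (76 mm by 85 mm) begins 54 mm behind the grasp point. The pads swing forward as they close: fully open they stand 13 mm farther back than shut.
Start: joints at [60.94, 7.471, 85.268, -0, 87.261, -4.893], TCP at [245.622, 547.426, 231.292] pointing down, gripper open.
Joint ranges: [-169.43, 169.43], [-51.17, 129.36], [1.28, 143.12], [-76.62, 256.62], [0, 156.53], [-152.29, 152.29]. Speed limits (degrees/s): [136.94, 136.94, 159.86, 180, 180, 180].

### API

Orientations are given as [roll, pitch, yaw] about the fixed x, y, z axes, in that order (R = Rz(yaw) Ry(pitch) Rx(roll)).
In Python, from bench import r gives the robot as it stands.
- The arm moves only by the tool step_arm, never from a script. Its arguments are lists of equal length, an entry for each row: "delta_pos": the shift along the world's x, y, z in units of 200 mm (1.0 is 200 mm), a list of three; "spin": the turn about the world's z in units of 180 degrees (1.0 is 180 degrees). In form: {"delta_pos": [[dx, dy, dz], ...], "spin": [spin, ...]}. A call has 1 to 8 rows; each row shifts and turns the commanded pose from where the row before left it; what a row does not reach is not made up. A row lasts 1/8 s, in which the tool goes at most 62.5 mm and 10.7 degrees, less where a joint would pass 70% of its speed; a pose out of reach is approached as far as the arm can. A call with a number of a shift or a turn outside -1 to 1 is refused whole. A call with a gripper value outside its range is refused whole. "gripper" is the opening, from -1 (shut) to 1 (fully open), set as the call begins (left out, the last holds). The fingers move at their own pace and stop on an object; "squeeze" is the grip in N (left out, the last holds). Time passes only in rows, so rows that do not move let the fingers close. It gives the time, the measured TCP pose, the force, the opening and the grip force at its end, in the units of the state.
- r.sense(): the state, without advancing time (a new reading comes with each control period).
- r.snapshot(name): name is "scene" or "side" or "wrist"; returns a dict with "pixels" (480x640x3 uint8, blue, green, red), "fx", "fy", "cx", "cy" (pixels), "camera_from_world" (4x4, takes a point from world to camera coordinates). Camera axes: x right, y up, looking along -z (the intrinsics and any distortion apply to the point x, -y, -z); pixel columns grow to the right and rows downward; lengths in mm; the calibration is good to about 2 mm. A picture is of the moment at which its call begins. There is no depth.
- r.hand_in(): hands the job in; it is judged then, once.
The state is a dict: "time": time; "joint_pos": joint angles; "qd": joint speeds; "joint_efforts": joint torques, N m; "tool_pos": TCP position; "tcp_rot": TCP orientation; "ft_force": force on the tool from outside, world axes, zero at the start; "wrist_torque": the same for the moment, N m; "finger_gap": finger opening in mm; "grip_force": force on a finger pad.
Only numpy, scipy, OpenCV 4.12 (cv2) and the standard library are available. Lean on these libraries where they do the work, as an engineer would, in place of code of your own. Each camera call takes 0.05 s, during which the arm holds its last target. There are 200 camera calls.

## Working session

There is one attempt and no reset: what is moved stays moved. The work goes in short steps, Python scripts to look and compute and a tool call to move; the robot and the scene stay as the last step left them, time stands still between calls to the robot, and variables do not carry over. Pictures are saved under pics/ and viewed, at most 14 in all, crops included, and the job is handed in when it is done.

Besides the shell and the picture viewer there is one more tool, called as name(argument=value, ...), one argument or row to a line, values as JSON. step_arm: Moves the arm, as the interface text tells. Shifts and turns lie within -1 to 1; 1 stands for 200 mm of shift or 180 degrees of turn. Its arguments: {"type":"object","properties":{"delta_pos":{"type":"array","items":{"type":"array","items":{"type":"number","minimum":-1,"maximum":1}}},"spin":{"type":"array","items":{"type":"number","minimum":-1,"maximum":1}},"gripper":{"type":"number"},"squeeze":{"type":"number"}},"required":["delta_pos","spin"]}

```bash
mkdir -p pics; ls; cat > h.py <<'E'
import numpy as np, cv2
from bench import r
def shot(n,f):
    s=r.snapshot(n); cv2.imwrite('pics/'+f,s['pixels']); np.savez('pics/'+f[:-4]+'.npz',**{k:s[k] for k in s}); return s
def proj(s,P):
    T=np.array(s['camera_from_world']); c=T[:3,:3]@np.array(P,float)+T[:3,3]
    return s['fx']*c[0]/-c[2]+s['cx'], s['fy']*-c[1]/-c[2]+s['cy']
def ray(s,u,v,z):
    T=np.array(s['camera_from_world']);R=T[:3,:3];o=-R.T@T[:3,3]
    d=R.T@np.array([(u-s['cx'])/s['fx'],-(v-s['cy'])/s['fy'],-1]); return o+d*(z-o[2])/d[2]
E
python3 - <<'E'
from h import *
for n in ('scene','side','wrist'):
    s=shot(n,n+'0.png'); print(n,s.keys(),s['fx'],s['cx'],s['cy'],np.round(s['camera_from_world'],3).tolist())
print(r.sense())
E
```

```text
pics
scene dict_keys(['pixels', 'fx', 'fy', 'cx', 'cy', 'camera_from_world']) 495.7290722788508 314.99716687675476 240.68201592493688 [[0.594, -0.804, -0.008, -317.353], [0.41, 0.294, 0.863, -305.522], [-0.692, -0.516, 0.505, -842.416], [0.0, 0.0, 0.0, 1.0]]
side dict_keys(['pixels', 'fx', 'fy', 'cx', 'cy', 'camera_from_world']) 517.8567859071377 316.8298210899434 245.81665637181572 [[0.899, -0.438, 0.01, -502.048], [0.209, 0.448, 0.869, -176.765], [-0.385, -0.78, 0.494, -915.232], [0.0, 0.0, 0.0, 1.0]]
wrist dict_keys(['pixels', 'fx', 'fy', 'cx', 'cy', 'camera_from_world']) 404.8882497942046 319.4851841641183 245.4018576303083 [[0.409, 0.912, -0.002, -599.064], [-0.878, 0.394, -0.272, 36.562], [-0.247, 0.113, 0.962, -378.804], [0.0, 0.0, 0.0, 1.0]]
{'time': 0.15, 'joint_pos': array([ 6.09401500e+01,  7.50755705e+00,  8.53153778e+01,  1.78973340e-03,
        8.72593341e+01, -4.89208693e+00]), 'qd': array([-0.04334845, -0.13009551, -0.06548214,  0.0629063 , -0.05304385,
       -0.01486767]), 'joint_efforts': array([ 1.56594786e-03, -5.70073807e+01, -5.01153195e+01, -1.12545590e-04,
        9.70645517e-03, -4.87543446e-05]), 'tool_pos': array([245.4046048 , 547.06635152, 230.45635234]), 'tcp_rot': array([-1.79918183e+02, -8.79688957e-03,  1.55832144e+02]), 'ft_force': array([-0.41616517, -0.38488515, -0.97933835]), 'wrist_torque': array([-0.01647789, -0.03129911, -0.00285027]), 'grip_force': 0.0, 'finger_gap': 85.93352209810621}
```

View pics/scene0.png

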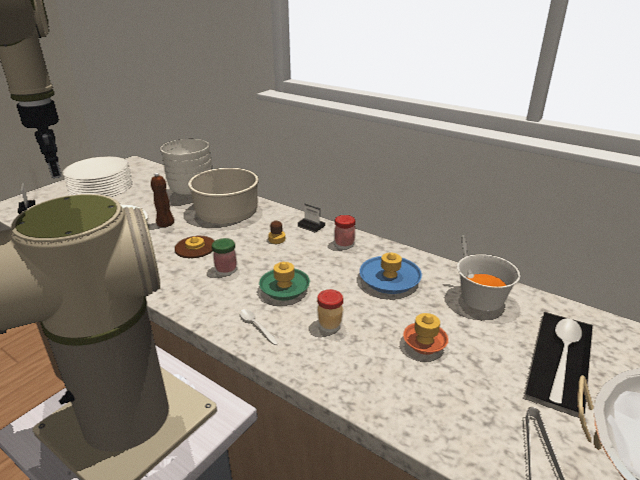

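View pics/side0.png

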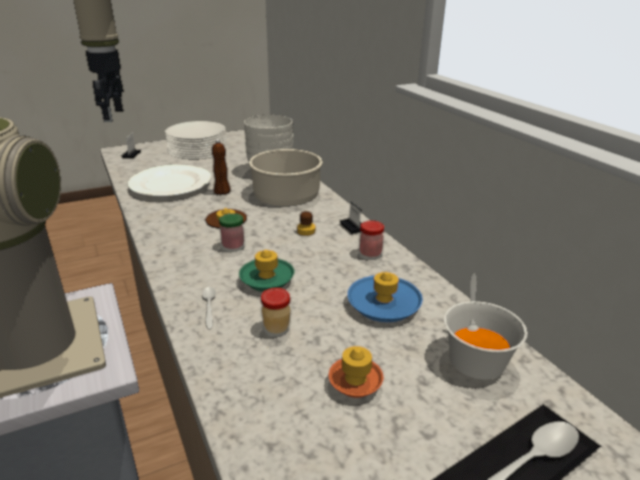

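The scene and side views show all the parts. In the scene view: blue (390,272), green (284,285), red (427,335), knob (276,232) and foot (195,245). The jars are at (225,257), (330,312) and (344,232). Next I'll look at close crops.

```bash
python3 - <<'E'
from h import *
a=cv2.imread('pics/scene0.png');b=cv2.imread('pics/side0.png')
rows=[]
for im,cs in ((a,[(195,243),(390,268),(284,280),(427,332),(276,232)]),(b,[(226,216),(385,295),(266,270),(356,370),(306,223)])):
    rows.append(np.hstack([cv2.resize(im[y-32:y+32,x-32:x+32],(160,160),interpolation=cv2.INTER_CUBIC) for x,y in cs]))
cv2.imwrite('pics/crop0.png',np.vstack(rows))
E
```

```text
(no output)
```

View pics/crop0.png

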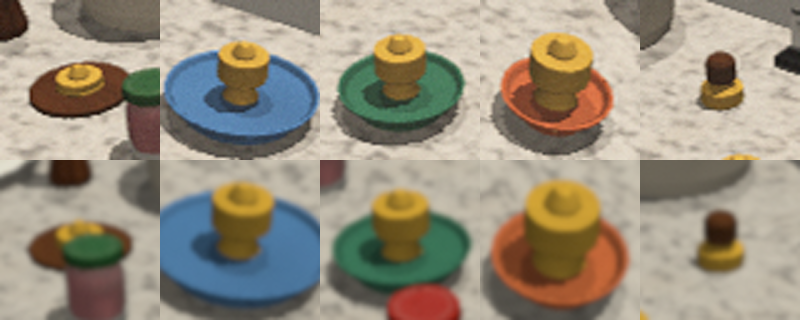

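```bash
python3 - <<'E'
from h import *
a=np.load('pics/scene0.npz');b=np.load('pics/side0.npz')
for n,z,p,q in (('foot',20,(195,240.6),(226,212.8)),('blue',64,(391.2,258.8),(386.2,279)),('green',64,(284,268),(266.4,254.8)),('red',64,(427.8,319.2),(356.8,354)),('knob',54,(276,222.8),(306,213.4)),
 ('gjar',75,(224,245),(232,221)),('ojar',75,(330,298),(276,298)),('rjar',75,(345,221),(372.5,229)),('pepper',0,(165,224),(222,190)),('pot',0,(224,212),(285,192)),('stand',0,(311,226),(352,226)),('bowl',0,(484,306),(483,367))):
    print(n,np.round(ray(a,*p,z),0)[:2],np.round(ray(b,*q,z),0)[:2])
w=np.load('pics/wrist0.npz')
T=w['camera_from_world'];print(-T[:3,:3].T@T[:3,3])
E
```

```text
foot [458. 342.] [459. 333.]
blue [ 620. -158.] [ 626. -164.]
green [444.  20.] [451.  19.]
red [ 468. -323.] [ 469. -326.]
knob [613. 189.] [616. 180.]
gjar [424. 191.] [428. 176.]
ojar [ 401. -137.] [ 405. -147.]
rjar [697.  22.] [699.   7.]
pepper [494. 516.] [505. 525.]
pot [650. 431.] [667. 434.]
stand [733. 161.] [738. 164.]
bowl [ 659. -376.] [ 685. -384.]
[183.65410714 575.01225119 373.28238237]
```

View pics/wrist0.png

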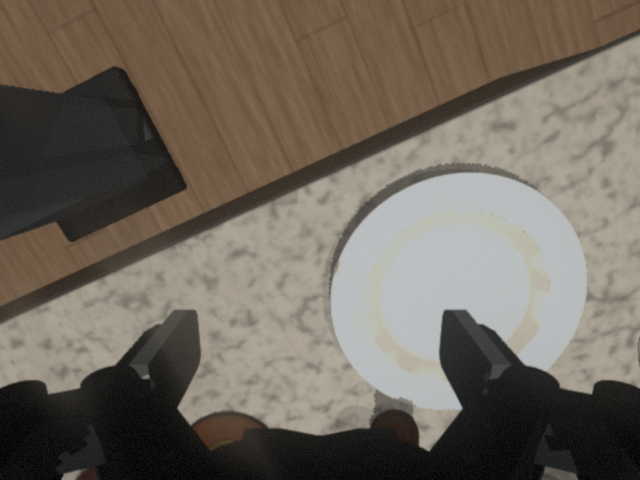

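Triangulation gives foot ≈(459,338), blue ≈(623,-160), green ≈(447,20), red ≈(468,-324) and knob ≈(614,185). The wrist view shows the point under the TCP near the image centre, so I'll hover over each part to refine these. The foot comes first.

step_arm(
  delta_pos=[
    [0.178,-0.174,0],
    [0.178,-0.174,0],
    [0.178,-0.174,0],
    [0.178,-0.174,0],
    [0.178,-0.174,0],
    [0.178,-0.174,0],
    [0,0,0],
    [0,0,0],
  ],
  spin=[0,0,0,0,0,0,0,0],
  gripper=1,
)

```text
time: 1.15
tool_pos: [458.9, 338.7, 231.0]
tcp_rot: [-180.0, -0.0, 155.8]
ft_force: [-0.6, 0.4, -0.3]
finger_gap: 85.4
grip_force: 0.0
```

```bash
python3 - <<'E'
from h import *
s=shot('wrist','w_foot.png')
for z in (20,32): print(proj(s,(459,338,z)))
E
```

```text
(np.float64(318.9576593936753), np.float64(210.9512614037094))
(np.float64(318.9315359936591), np.float64(213.60043667055783))
```

View pics/w_foot.png

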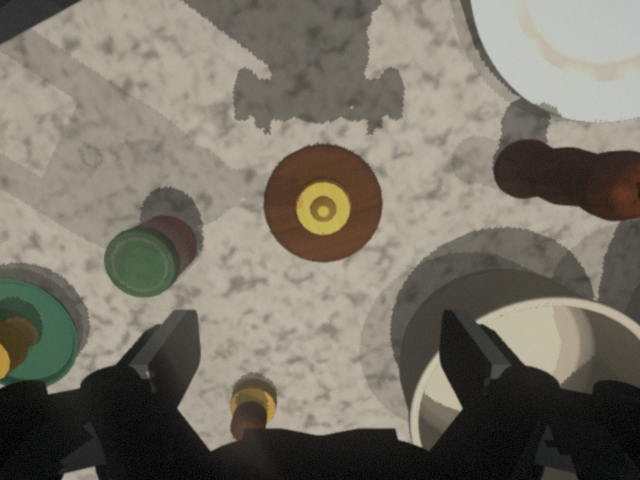

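The foot is in view: disc centre at about (323,203), boss at about (323,208). I'll compute its position from a colour fit.

```bash
cat >> h.py <<'E'
def brass(s,near,rad,lo=(18,110,80),hi=(35,255,255)):
    "ellipse of the largest brass blob within rad px of near"
    hsv=cv2.cvtColor(s['pixels'],cv2.COLOR_BGR2HSV); m=cv2.inRange(hsv,lo,hi)
    k=np.zeros_like(m); cv2.circle(k,(int(near[0]),int(near[1])),rad,255,-1); m&=k
    m=cv2.morphologyEx(m,cv2.MORPH_CLOSE,np.ones((5,5),np.uint8))
    c=max(cv2.findContours(m,0,2)[0],key=cv2.contourArea); return cv2.fitEllipse(cv2.convexHull(c))
E
python3 - <<'E'
from h import *
s=dict(np.load('pics/w_foot.npz'))
e=brass(s,(323,208),45); print(e, ray(s,*e[0],20))
e=brass(s,(323,203),75,(0,60,30),(35,255,255)); print(e, ray(s,*e[0],9))
# expected for a boss shoulder of radius 24
for x,y in((454,333),):
    p=np.array([proj(s,(x+24*np.cos(t),y+24*np.sin(t),20)) for t in np.linspace(0,6.28,40)],np.float32); print(cv2.fitEllipse(p))
E
```

```text
((322.69378662109375, 206.69577026367188), (55.72862243652344, 56.34259796142578), 15.679472923278809) [456.87240909 342.58116141  20.        ]
((322.7220764160156, 202.98361206054688), (117.15907287597656, 118.13966369628906), 92.42604064941406) [455.61853169 343.25441544   9.        ]
((311.4880065917969, 207.66995239257812), (53.52311706542969, 54.257835388183594), 101.83506774902344)
```

step_arm(
  delta_pos=[
    [0.09,-0.277,0],
    [0.09,-0.277,0],
    [0.09,-0.277,0],
    [0.09,-0.277,0],
    [0.09,-0.277,0],
    [0.09,-0.277,0],
    [0.09,-0.277,0],
    [0.09,-0.277,0],
  ],
  spin=[0,0,0,0,0,0,0,0],
)

```text
time: 2.2
tool_pos: [603.8, -104.6, 231.4]
tcp_rot: [180.0, 0.0, 156.0]
ft_force: [1.0, -0.2, 1.0]
finger_gap: 85.2
grip_force: 0.0
```

step_arm(
  delta_pos=[
    [0.09,-0.277,-0.1],
    [0,0,-0.05],
    [0,0,0],
    [0,0,0],
  ],
  spin=[0,0,0,0],
)

```text
time: 2.7
tool_pos: [621.6, -158.0, 202.1]
tcp_rot: [180.0, 0.0, 156.0]
ft_force: [0.6, 0.3, 1.1]
finger_gap: 85.3
grip_force: 0.0
```

```bash
cat >> h.py <<'E'
def model(s,x,y,z,rad):
    return cv2.fitEllipse(np.array([proj(s,(x+rad*np.cos(t),y+rad*np.sin(t),z)) for t in np.linspace(0,6.28,40)],np.float32))
E
python3 - <<'E'
from h import *
s=shot('wrist','w_blue.png'); print(r.sense()['tool_pos'])
p=proj(s,(622,-160,64));e=brass(s,p,90,(18,150,110)); print(p,e, ray(s,*e[0],64),model(s,622,-160,64,24))
E
```

```text
[ 621.73317077 -158.23054096  202.49886815]
(np.float64(317.1759660151896), np.float64(231.09022783064768)) ((314.6369934082031, 217.4051513671875), (18.204774856567383, 40.63206100463867), 63.189727783203125) [ 612.17332518 -157.56759318   64.        ] ((317.1744384765625, 230.35043334960938), (65.329345703125, 67.21859741210938), 91.53367614746094)
```

View pics/w_blue.png

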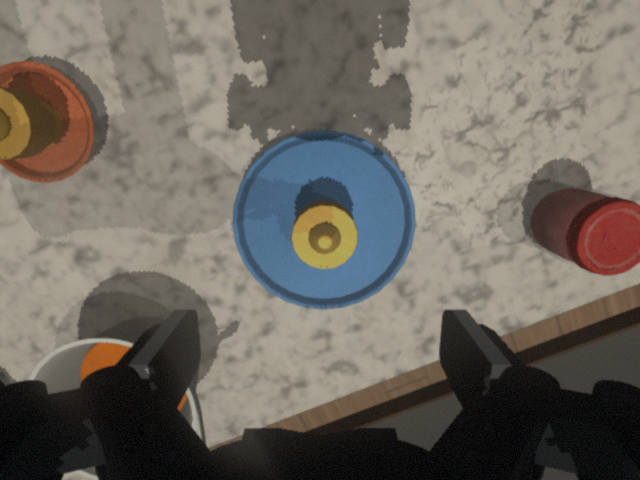

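The blue tier is centred, with its collar top at about (324,237). I'll refit it with a wider threshold.

```bash
python3 - <<'E'
from h import *
s=dict(np.load('pics/w_blue.npz'))
hsv=cv2.cvtColor(s['pixels'],cv2.COLOR_BGR2HSV); print(hsv[237,300],hsv[255,324],hsv[237,324],hsv[220,324])
e=brass(s,(324,237),45,(15,90,60)); print(e, ray(s,*e[0],64))
print(ray(s,324.5,237,64))
E
```

```text
[ 24 140 177] [ 25 136 174] [ 22 148 171] [ 20 150 173]
((324.0600280761719, 234.8915252685547), (64.73006439208984, 67.0779800415039), 174.2208709716797) [ 626.56526889 -156.64250313   64.        ]
[ 628.12090367 -156.98549288   64.        ]
```

step_arm(
  delta_pos=[
    [0.027,0.006,-0.125],
    [0,0,-0.125],
    [0,0,-0.125],
    [0,0,-0.125],
    [0,0,-0.125],
    [0,0,-0.125],
    [0,0,-0.125],
    [0,0,0],
  ],
  spin=[0,0,0,0,0,0,0,0],
)

```text
time: 3.75
tool_pos: [625.2, -157.1, 24.8]
tcp_rot: [-180.0, -0.2, 155.9]
ft_force: [-0.4, -1.2, -0.1]
finger_gap: 85.3
grip_force: 0.0
```

step_arm(
  delta_pos=[
    [0,0,0],
    [0,0,0],
    [0,0,0],
    [0,0,0],
    [0,0,0],
    [0,0,0],
    [0,0,0],
    [0,0,0],
  ],
  spin=[0,0,0,0,0,0,0,0],
  gripper=-1,
  squeeze=60,
)

```text
time: 4.75
tool_pos: [628.3, -159.0, 28.8]
tcp_rot: [180.0, 0.2, 155.8]
ft_force: [-1.1, 1.3, 5.3]
finger_gap: 47.0
grip_force: 60.7
```

step_arm(
  delta_pos=[
    [0,0,0.07],
    [0,0,0.17],
    [0,0,0.17],
    [0,0,0.17],
    [0,0,0.17],
    [0,0,0],
    [0,0,0],
  ],
  spin=[0,0,0,0,0,0,0],
)

```text
time: 5.62
tool_pos: [625.9, -158.6, 175.0]
tcp_rot: [-180.0, -0.1, 155.8]
ft_force: [0.1, -0.0, -5.0]
finger_gap: 46.8
grip_force: 62.4
```

```bash
python3 - <<'E'
from h import *
q=r.sense();print(q['tool_pos'],q['tcp_rot'],q['ft_force'])
s=shot('wrist','w_blue2.png'); t=q['tool_pos'];print(proj(s,t+[0,0,37]),model(s,t[0],t[1],t[2]+37,24))
E
```

```text
[ 625.93140278 -158.6004849   174.98561365] [-1.79987498e+02 -8.76942009e-02  1.55830571e+02] [ 0.05827923 -0.01167186 -4.95531093]
(np.float64(319.36760373631506), np.float64(367.7471491845675)) ((319.3748779296875, 363.8975830078125), (142.64427185058594, 161.69955444335938), 90.08782958984375)
```

View pics/w_blue2.png

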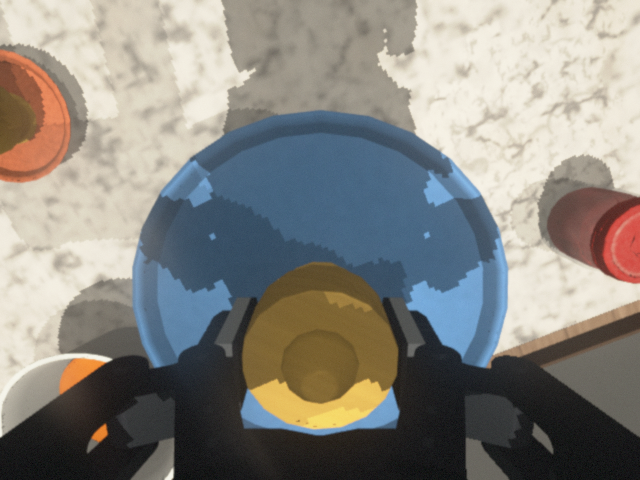

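The blue tier is held and level. Its collar is centred at about (320,360), within roughly 1.5 mm of the TCP axis. I'll carry it to the foot.

step_arm(
  delta_pos=[
    [-0.04,0.12,0],
    [-0.084,0.25,0],
    [-0.084,0.25,0],
    [-0.084,0.25,0],
    [-0.084,0.25,0],
    [-0.084,0.25,0],
    [-0.084,0.25,0],
    [-0.084,0.25,0],
  ],
  spin=[0,0,0,0,0,0,0,0],
)

```text
time: 6.68
tool_pos: [499.0, 216.3, 174.0]
tcp_rot: [-179.9, -0.1, 155.8]
ft_force: [0.6, -0.5, -2.9]
finger_gap: 46.4
grip_force: 62.5
```

step_arm(
  delta_pos=[
    [-0.084,0.25,0],
    [-0.084,0.25,0],
    [-0.044,0.13,0],
    [0,0,-0.15],
    [0,0,-0.15],
    [0,0,-0.1],
    [0,0,0],
    [0,0,0],
  ],
  spin=[0,0,0,0,0,0,0,0],
)

```text
time: 7.68
tool_pos: [459.2, 341.4, 97.1]
tcp_rot: [180.0, 0.0, 155.8]
ft_force: [0.7, 0.8, -3.7]
finger_gap: 46.7
grip_force: 62.6
```

step_arm(
  delta_pos=[
    [-0.006,0.003,-0.05],
    [0,0,-0.05],
    [0,0,-0.04],
    [0,0,-0.03],
    [0,0,-0.03],
    [0,0,-0.02],
    [0,0,0],
    [0,0,0],
  ],
  spin=[0,0,0,0,0,0,0,0],
)

```text
time: 8.68
tool_pos: [457.6, 342.0, 52.6]
tcp_rot: [180.0, 0.0, 155.8]
ft_force: [-0.1, -0.7, -2.9]
finger_gap: 46.6
grip_force: 62.6
```

step_arm(
  delta_pos=[
    [0,0,-0.012],
    [0,0,-0.01],
    [0,0,-0.005],
    [0,0,0],
    [0,0,0],
  ],
  spin=[0,0,0,0,0],
)

```text
time: 9.3
tool_pos: [457.9, 342.0, 48.5]
tcp_rot: [180.0, 0.0, 155.8]
ft_force: [-3.4, -3.7, 9.4]
finger_gap: 46.9
grip_force: 64.1
```

step_arm(
  delta_pos=[
    [0,0,0],
    [0,0,0],
    [0,0,0],
    [0,0,0],
    [0,0,0],
    [0,0,0],
  ],
  spin=[0,0,0,0,0,0],
  gripper=1,
)

```text
time: 10.05
tool_pos: [457.4, 341.8, 46.8]
tcp_rot: [-180.0, -0.0, 155.8]
ft_force: [-0.1, -0.5, -0.3]
finger_gap: 85.6
grip_force: 0.0
```

step_arm(
  delta_pos=[
    [0,0,0.2],
    [0,0,0.2],
    [0,0,0.25],
    [0,0,0.25],
    [0,0,0],
    [0,0,0],
  ],
  spin=[0,0,0,0,0,0],
)

```text
time: 10.8
tool_pos: [457.3, 341.8, 226.6]
tcp_rot: [-180.0, 0.0, 155.8]
ft_force: [-0.3, 0.0, -0.1]
finger_gap: 85.4
grip_force: 0.0
```

```bash
python3 - <<'E'
from h import *
s=shot('wrist','w_foot2.png'); print(r.sense()['tool_pos'])
e=brass(s,proj(s,(457,342.5,84)),60,(15,90,60)); print(e, ray(s,*e[0],84),model(s,457,342.5,84,24))
a=shot('scene','s1.png');b=shot('side','d1.png')
o=[]
for s,i in((a,s),(a,a),(b,b)):
    pass
u=[s['pixels'][100:360,190:450]]+[cv2.resize(c['pixels'][int(v)-50:int(v)+50,int(x)-50:int(x)+50],(260,260),interpolation=cv2.INTER_CUBIC) for c in(a,b) for x,v in[proj(c,(457,342,50))]]
w=shot('wrist','w_foot2b.png')['pixels'][100:360,190:450]
cv2.imwrite('pics/c1.png',np.hstack([w]+u[1:]))
E
```

```text
[456.84963093 341.4598539  225.52285983]
((320.29229736328125, 226.18663024902344), (64.18374633789062, 65.8447036743164), 177.62376403808594) [456.24006871 342.89786869  84.        ] ((320.2210998535156, 226.6195526123047), (64.64921569824219, 66.33297729492188), 89.51997375488281)
```

View pics/c1.png

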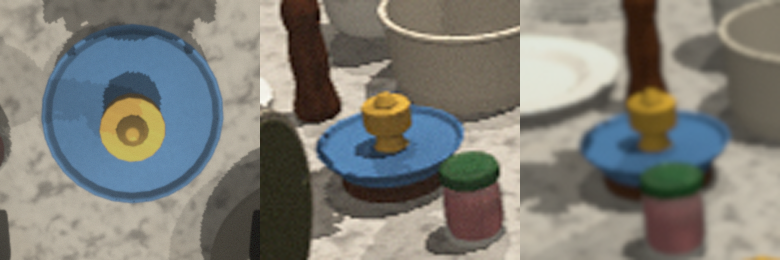

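The blue tier is seated: its collar fits z=84 at (456.3,342.9), and the dish is level on the foot. Green is next.

step_arm(
  delta_pos=[
    [-0.007,-0.268,0],
    [-0.007,-0.268,0],
    [-0.007,-0.268,0],
    [-0.007,-0.268,0],
    [-0.007,-0.268,-0.06],
    [-0.007,-0.268,-0.06],
    [0,0,0],
    [0,0,0],
  ],
  spin=[0,0,0,0,0,0,0,0],
)

```text
time: 12.0
tool_pos: [448.8, 20.4, 202.4]
tcp_rot: [180.0, -0.1, 155.8]
ft_force: [0.2, 0.0, 0.3]
finger_gap: 85.5
grip_force: 0.0
```

```bash
python3 - <<'E'
from h import *
s=shot('wrist','w_green.png'); print(r.sense()['tool_pos'])
e=brass(s,proj(s,(449,20,64)),55,(15,90,60)); print(e, ray(s,*e[0],64),model(s,449,20,64,24))
E
```

```text
[448.98632797  20.98261471 202.71655475]
((323.1099548339844, 226.83636474609375), (66.49760437011719, 68.14395904541016), 179.09530639648438) [447.85883771  23.66201565  64.        ] ((319.083740234375, 229.57186889648438), (65.37095642089844, 67.19124603271484), 90.32606506347656)
```

step_arm(
  delta_pos=[
    [-0.002,0.013,-0.125],
    [0,0,-0.125],
    [0,0,-0.125],
    [0,0,-0.125],
    [0,0,-0.125],
    [0,0,-0.125],
    [0,0,-0.125],
    [0,0,0],
  ],
  spin=[0,0,0,0,0,0,0,0],
)

```text
time: 13.05
tool_pos: [446.8, 24.3, 26.1]
tcp_rot: [-179.9, -0.2, 156.0]
ft_force: [-0.1, -0.6, -0.3]
finger_gap: 85.6
grip_force: 0.0
```

step_arm(
  delta_pos=[
    [0,0,0],
    [0,0,0],
    [0,0,0],
    [0,0,0],
    [0,0,0],
    [0,0,0],
    [0,0,0],
    [0,0,0],
  ],
  spin=[0,0,0,0,0,0,0,0],
  gripper=-1,
  squeeze=60,
)

```text
time: 14.05
tool_pos: [449.9, 22.9, 29.5]
tcp_rot: [179.9, 0.1, 155.8]
ft_force: [-0.6, 1.6, 4.7]
finger_gap: 46.5
grip_force: 60.6
```

step_arm(
  delta_pos=[
    [0,0,0.07],
    [0,0,0.17],
    [0,0,0.17],
    [0,0,0.2],
    [0,0,0.2],
    [0,0,0.19],
    [0,0,0],
    [0,0,0],
  ],
  spin=[0,0,0,0,0,0,0,0],
)

```text
time: 15.05
tool_pos: [448.2, 22.8, 227.4]
tcp_rot: [-180.0, -0.0, 155.8]
ft_force: [-0.8, 0.4, -3.6]
finger_gap: 46.7
grip_force: 62.1
```

```bash
python3 - <<'E'
from h import *
q=r.sense();print(q['tool_pos'],q['tcp_rot'],q['ft_force'])
s=shot('wrist','w_green2.png'); t=q['tool_pos'];print(model(s,t[0],t[1],t[2]+37,24))
cv2.imwrite('pics/c2.png',s['pixels'][80:480,100:540])
E
```

```text
[448.15385657  22.80143668 227.35317338] [-1.79984392e+02 -3.21933615e-02  1.55827075e+02] [-0.80402893  0.38603618 -3.55703867]
((319.3270263671875, 363.92413330078125), (142.5117950439453, 161.65982055664062), 90.10218048095703)
```

View pics/c2.png

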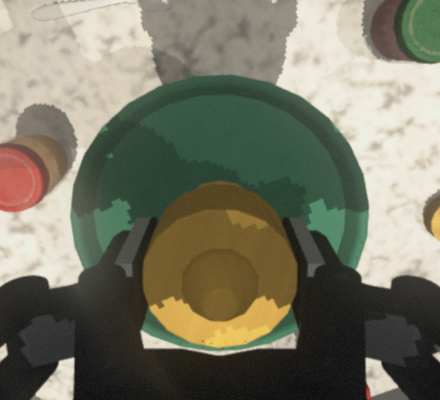

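step_arm(
  delta_pos=[
    [0.007,0.12,0],
    [0.007,0.228,0],
    [0.007,0.228,0],
    [0.007,0.228,0],
    [0.007,0.228,0],
    [0.007,0.228,0],
    [0.007,0.228,0],
    [0,0.107,0],
  ],
  spin=[0,0,0,0,0,0,0,0],
)

```text
time: 16.1
tool_pos: [457.0, 343.3, 225.5]
tcp_rot: [-179.8, -0.1, 155.9]
ft_force: [-0.7, 0.2, -2.9]
finger_gap: 47.2
grip_force: 62.7
```

step_arm(
  delta_pos=[
    [0,0,-0.1],
    [0,0,-0.15],
    [0,0,-0.15],
    [0,0,-0.06],
    [0,0,0],
    [0,0,0],
  ],
  spin=[0,0,0,0,0,0],
)

```text
time: 16.85
tool_pos: [459.2, 341.9, 137.2]
tcp_rot: [179.9, 0.1, 155.8]
ft_force: [0.7, 1.2, -1.5]
finger_gap: 46.7
grip_force: 62.6
```

step_arm(
  delta_pos=[
    [-0.004,0,-0.035],
    [0,0,-0.03],
    [0,0,-0.025],
    [0,0,-0.01],
    [0,0,-0.01],
    [0,0,-0.007],
    [0,0,0],
    [0,0,0],
  ],
  spin=[0,0,0,0,0,0,0,0],
)

```text
time: 17.85
tool_pos: [458.0, 342.0, 113.2]
tcp_rot: [180.0, 0.0, 155.8]
ft_force: [-0.7, 0.2, 3.6]
finger_gap: 46.6
grip_force: 63.0
```

step_arm(
  delta_pos=[
    [0,0,-0.006],
    [0,0,0],
    [0,0,0],
  ],
  spin=[0,0,0],
)

```text
time: 18.23
tool_pos: [458.4, 342.2, 112.9]
tcp_rot: [179.9, 0.1, 155.8]
ft_force: [-2.6, -3.0, 10.7]
finger_gap: 46.6
grip_force: 63.9
```

step_arm(
  delta_pos=[
    [0,0,0],
    [0,0,0],
    [0,0,0],
    [0,0,0],
    [0,0,0],
    [0,0,0],
  ],
  spin=[0,0,0,0,0,0],
  gripper=1,
)

```text
time: 18.98
tool_pos: [457.6, 341.8, 111.3]
tcp_rot: [-180.0, -0.0, 155.8]
ft_force: [-0.7, 1.0, -0.5]
finger_gap: 85.3
grip_force: 0.0
```

step_arm(
  delta_pos=[
    [0,0,0.2],
    [0,0,0.2],
    [0,0,0.25],
    [0,0,0.25],
    [0,0,0],
    [0,0,0],
  ],
  spin=[0,0,0,0,0,0],
)

```text
time: 19.73
tool_pos: [457.6, 341.8, 291.0]
tcp_rot: [180.0, 0.0, 155.8]
ft_force: [-0.3, 0.1, -1.3]
finger_gap: 85.4
grip_force: 0.0
```

```bash
python3 - <<'E'
from h import *
s=shot('wrist','w_foot3.png'); print(r.sense()['tool_pos'])
e=brass(s,proj(s,(457,342.5,148)),55,(15,90,60)); print(e, ray(s,*e[0],148),model(s,457,342.5,148,24))
a=shot('scene','s2.png');b=shot('side','d2.png')
u=[cv2.resize(c['pixels'][int(v)-60:int(v)+60,int(x)-60:int(x)+60],(300,300),interpolation=cv2.INTER_CUBIC) for c in(a,b) for x,v in[proj(c,(457,342,80))]]
cv2.imwrite('pics/c3.png',np.hstack(u))
E
```

```text
[457.14133321 341.53673619 289.8772987 ]
((320.18109130859375, 225.6417694091797), (65.50948333740234, 67.82723236083984), 1.1229478120803833) [456.15090943 342.9749982  148.        ] ((320.0632019042969, 226.22727966308594), (64.60030364990234, 66.26460266113281), 89.63687896728516)
```

View pics/c3.png

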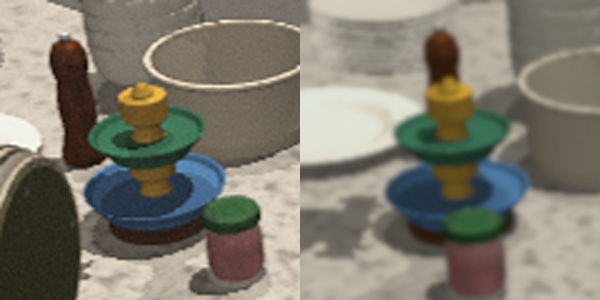

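The green tier is seated and level in both views, with its collar at (456.2,343.0). Red is next.

step_arm(
  delta_pos=[
    [0.005,-0.277,0],
    [0.005,-0.277,0],
    [0.005,-0.277,0],
    [0.005,-0.277,0],
    [0.005,-0.277,0],
    [0.005,-0.277,0],
    [0.005,-0.277,0],
    [0.005,-0.277,0],
  ],
  spin=[0,0,0,0,0,0,0,0],
)

```text
time: 20.88
tool_pos: [464.8, -103.0, 290.1]
tcp_rot: [-180.0, -0.1, 155.8]
ft_force: [0.1, -0.4, -0.1]
finger_gap: 84.9
grip_force: 0.0
```

step_arm(
  delta_pos=[
    [0.005,-0.277,-0.1],
    [0.005,-0.277,-0.1],
    [0.005,-0.277,-0.12],
    [0.005,-0.277,-0.12],
    [0,0,0],
    [0,0,0],
  ],
  spin=[0,0,0,0,0,0],
)

```text
time: 21.62
tool_pos: [469.1, -322.4, 202.1]
tcp_rot: [179.9, -0.1, 155.8]
ft_force: [-0.4, 1.1, 0.7]
finger_gap: 85.5
grip_force: 0.0
```

```bash
python3 - <<'E'
from h import *
s=shot('wrist','w_red.png'); print(r.sense()['tool_pos'])
for c in ((470,-323,64),(472,-320,64)):
  e=brass(s,proj(s,c),50,(16,90,60)); print(proj(s,c),e, ray(s,*e[0],64),model(s,*c,24))
E
```

```text
[ 469.66128382 -322.14236799  203.14486193]
(np.float64(319.0715074920421), np.float64(231.50630265191018)) ((313.62158203125, 227.09072875976562), (65.78539276123047, 69.7356948852539), 175.90858459472656) [ 465.4563095  -325.21286935   64.        ] ((319.0692138671875, 230.7745361328125), (65.33458709716797, 67.19161224365234), 90.0897445678711)
(np.float64(324.0459077601739), np.float64(232.31277737715618)) ((313.62158203125, 227.09072875976562), (65.78539276123047, 69.7356948852539), 175.90858459472656) [ 465.4563095  -325.21286935   64.        ] ((324.0461120605469, 231.58224487304688), (65.25552368164062, 67.15938568115234), 86.77368927001953)
```

View pics/w_red.png

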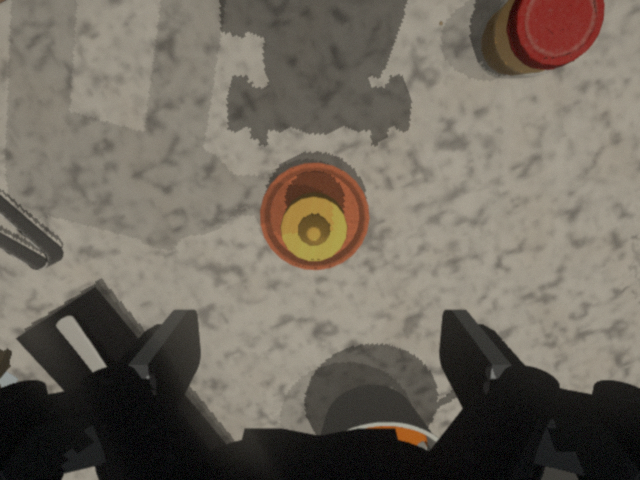

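The red collar is at about (314,228), so the tier is at about (466.5,-325.5). Descend and grip.

step_arm(
  delta_pos=[
    [-0.014,-0.016,-0.125],
    [0,0,-0.125],
    [0,0,-0.125],
    [0,0,-0.125],
    [0,0,-0.125],
    [0,0,-0.125],
    [0,0,-0.125],
    [0,0,0],
  ],
  spin=[0,0,0,0,0,0,0,0],
)

```text
time: 22.68
tool_pos: [466.2, -323.9, 27.2]
tcp_rot: [179.9, -0.2, 155.9]
ft_force: [0.3, 0.2, 0.4]
finger_gap: 85.4
grip_force: 0.0
```

step_arm(
  delta_pos=[
    [0,0,0],
    [0,0,0],
    [0,0,0],
    [0,0,0],
    [0,0,0],
    [0,0,0],
    [0,0,0],
    [0,0,0],
  ],
  spin=[0,0,0,0,0,0,0,0],
  gripper=-1,
  squeeze=60,
)

```text
time: 23.68
tool_pos: [468.0, -327.0, 30.4]
tcp_rot: [-180.0, 0.2, 155.8]
ft_force: [-1.0, 1.9, 5.4]
finger_gap: 46.8
grip_force: 60.6
```

step_arm(
  delta_pos=[
    [0,0,0.07],
    [0,0,0.17],
    [0,0,0.17],
    [0,0,0.25],
    [0,0,0.25],
    [0,0,0.25],
    [0,0,0.19],
    [0,0,0],
  ],
  spin=[0,0,0,0,0,0,0,0],
)

```text
time: 24.68
tool_pos: [468.2, -327.4, 304.0]
tcp_rot: [-179.9, 0.5, 155.8]
ft_force: [0.2, -0.0, -3.0]
finger_gap: 46.5
grip_force: 61.8
```

```bash
python3 - <<'E'
from h import *
q=r.sense();print(q['tool_pos'],q['tcp_rot'],q['ft_force'])
s=shot('wrist','w_red2.png')
g=np.load('pics/w_green2.npz')['pixels']
cv2.imwrite('pics/c4.png',np.hstack([s['pixels'][150:480,140:500],g[150:480,140:500]]))
E
```

```text
[ 468.16081133 -327.35569972  304.0275793 ] [-179.86222415    0.47957351  155.82940448] [ 0.17836487 -0.00782051 -3.0419634 ]
```

View pics/c4.png

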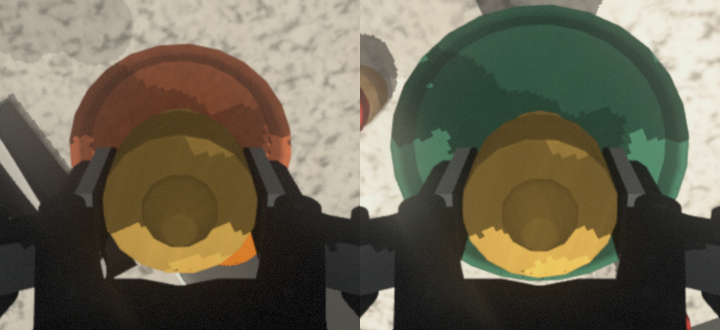

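step_arm(
  delta_pos=[
    [-0.004,0.12,0],
    [-0.004,0.278,0],
    [-0.004,0.278,0],
    [-0.004,0.278,0],
    [-0.004,0.278,0],
    [-0.004,0.278,0],
    [-0.004,0.278,0],
    [-0.004,0.278,0],
  ],
  spin=[0,0,0,0,0,0,0,0],
)

```text
time: 25.72
tool_pos: [459.2, 88.7, 296.5]
tcp_rot: [-179.9, -0.1, 155.8]
ft_force: [0.7, 0.4, -3.0]
finger_gap: 46.7
grip_force: 62.0
```

step_arm(
  delta_pos=[
    [-0.004,0.278,0],
    [-0.004,0.278,0],
    [-0.004,0.278,0],
    [-0.004,0.278,0],
    [0,0.167,0],
    [0,0,-0.15],
    [0,0,0],
    [0,0,0],
  ],
  spin=[0,0,0,0,0,0,0,0],
)

```text
time: 26.72
tool_pos: [457.0, 342.2, 268.1]
tcp_rot: [-179.9, -0.0, 155.8]
ft_force: [0.0, -0.3, -1.1]
finger_gap: 46.8
grip_force: 62.2
```

step_arm(
  delta_pos=[
    [0.008,-0.002,-0.1],
    [0,0,-0.15],
    [0,0,-0.1],
    [0,0,0],
    [0,0,0],
  ],
  spin=[0,0,0,0,0],
)

```text
time: 27.35
tool_pos: [459.3, 342.6, 199.3]
tcp_rot: [179.9, 0.0, 155.8]
ft_force: [0.5, 0.1, -1.7]
finger_gap: 46.7
grip_force: 62.2
```

Now the slow final lowering, about 22 mm.

step_arm(
  delta_pos=[
    [-0.001,-0.004,-0.035],
    [0,0,-0.03],
    [0,0,-0.02],
    [0,0,-0.01],
    [0,0,-0.01],
    [0,0,-0.008],
    [0,0,0],
    [0,0,0],
  ],
  spin=[0,0,0,0,0,0,0,0],
)

```text
time: 28.35
tool_pos: [459.5, 342.1, 177.6]
tcp_rot: [179.9, 0.1, 155.8]
ft_force: [-0.4, -0.3, 7.1]
finger_gap: 46.9
grip_force: 63.1
```

step_arm(
  delta_pos=[
    [0,0,-0.006],
    [0,0,0],
    [0,0,0],
  ],
  spin=[0,0,0],
)

```text
time: 28.72
tool_pos: [459.9, 342.3, 177.4]
tcp_rot: [179.8, 0.1, 155.8]
ft_force: [-2.3, -1.3, 11.1]
finger_gap: 46.7
grip_force: 63.5
```

step_arm(
  delta_pos=[
    [0,0,0],
    [0,0,0],
    [0,0,0],
    [0,0,0],
    [0,0,0],
    [0,0,0],
  ],
  spin=[0,0,0,0,0,0],
  gripper=1,
)

```text
time: 29.48
tool_pos: [458.6, 341.6, 174.4]
tcp_rot: [-180.0, -0.0, 155.8]
ft_force: [0.4, -0.2, 1.0]
finger_gap: 85.7
grip_force: 0.0
```

step_arm(
  delta_pos=[
    [0,0,0.2],
    [0,0,0.2],
    [0,0,0.25],
    [0,0,0.25],
    [0,0,0],
    [0,0,0],
  ],
  spin=[0,0,0,0,0,0],
)

```text
time: 30.22
tool_pos: [458.6, 341.6, 354.1]
tcp_rot: [-180.0, -0.0, 155.8]
ft_force: [0.2, -0.8, -0.8]
finger_gap: 85.8
grip_force: 0.0
```

```bash
python3 - <<'E'
from h import *
s=shot('wrist','w_foot4.png'); print(r.sense()['tool_pos'])
e=brass(s,proj(s,(457,342.5,212)),50,(16,90,60)); print(e, ray(s,*e[0],212),model(s,457,342.5,212,24))
a=shot('scene','s3.png');b=shot('side','d3.png')
u=[cv2.resize(c['pixels'][int(v)-65:int(v)+65,int(x)-65:int(x)+65],(260,260),interpolation=cv2.INTER_CUBIC) for c,h in((a,0),(b,0)) for x,v in[proj(c,(457,342,110))]]
cv2.imwrite('pics/c5.png',np.hstack(u+[s['pixels'][100:360,190:450]]))
E
```

```text
[458.28250183 341.38927387 353.06625221]
((320.1109619140625, 224.26927185058594), (65.1565933227539, 68.3664779663086), 177.9069061279297) [456.05927691 343.2419328  212.        ] ((319.7071228027344, 225.11593627929688), (64.8917236328125, 66.51211547851562), 89.91384887695312)
```

View pics/c5.png

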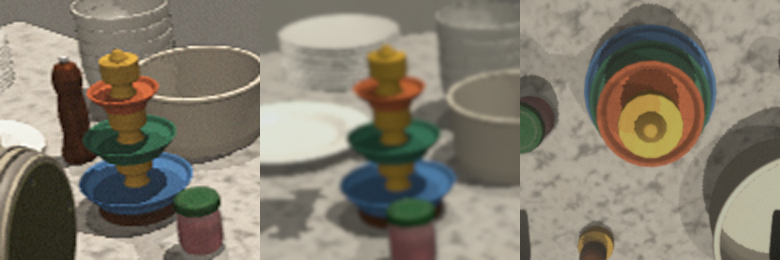

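The red tier is seated and the stack is plumb, with its top at about (456.3,343). The knob is next.

step_arm(
  delta_pos=[
    [0.197,-0.192,0],
    [0.197,-0.192,0],
    [0.197,-0.192,0],
    [0.197,-0.192,-0.1],
    [0,0,-0.25],
    [0,0,-0.25],
    [0,0,-0.2],
    [0,0,0],
  ],
  spin=[0,0,0,0,0,0,0,0],
)

```text
time: 31.38
tool_pos: [612.7, 187.2, 188.5]
tcp_rot: [-179.6, -0.5, 155.8]
ft_force: [-0.2, 0.0, 0.2]
finger_gap: 85.5
grip_force: 0.0
```

```bash
python3 - <<'E'
from h import *
s=shot('wrist','w_knob.png'); print(r.sense()['tool_pos'])
p=proj(s,(616,187,24)); print(p)
e=brass(s,p,60,(15,90,60)); print(e, ray(s,*e[0],24),model(s,616,187,24,24))
print(model(s,616,187,54,17))
cv2.imwrite('pics/c6.png',cv2.resize(s['pixels'][120:340,200:440],None,fx=2.5,fy=2.5))
E
```

```text
[614.60011167 187.64450115 192.22258624]
(np.float64(322.39086503016097), np.float64(227.2899859009578))
((327.9264831542969, 224.6765899658203), (58.853904724121094, 59.296321868896484), 110.0259780883789) [615.85640412 191.77847913  24.        ] ((322.406982421875, 226.68557739257812), (60.17893981933594, 61.62724685668945), 89.50447845458984)
((322.4141845703125, 236.2886962890625), (46.631080627441406, 48.05752944946289), 89.75772857666016)
```

View pics/c6.png

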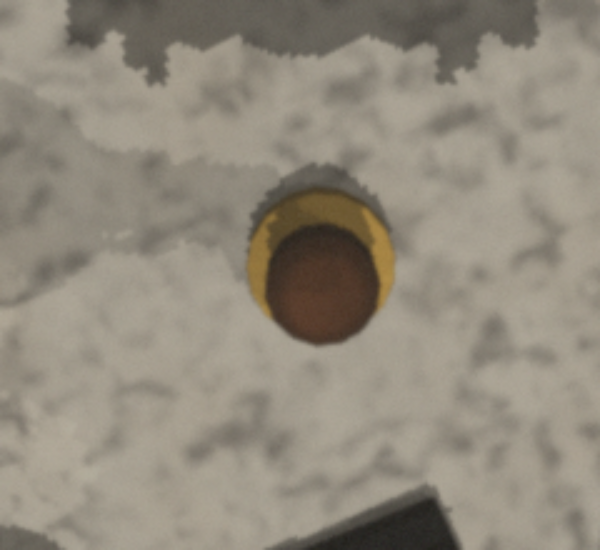

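The knob top is at about (329,235), so the knob is at about (617,192). I'll descend so the finger tips stay above the skirt.

step_arm(
  delta_pos=[
    [0.006,0.02,-0.12],
    [0,0,-0.12],
    [0,0,-0.12],
    [0,0,-0.12],
    [0,0,-0.12],
    [0,0,-0.12],
    [0,0,-0.12],
    [0,0,0],
  ],
  spin=[0,0,0,0,0,0,0,0],
)

```text
time: 32.42
tool_pos: [617.4, 192.1, 26.7]
tcp_rot: [-180.0, -0.0, 155.8]
ft_force: [0.2, 0.4, -0.8]
finger_gap: 85.3
grip_force: 0.0
```

step_arm(
  delta_pos=[
    [0,0,0],
    [0,0,0],
    [0,0,0],
    [0,0,0],
    [0,0,0],
    [0,0,0],
    [0,0,0],
    [0,0,0],
  ],
  spin=[0,0,0,0,0,0,0,0],
  gripper=-1,
  squeeze=50,
)

```text
time: 33.42
tool_pos: [618.5, 192.4, 28.1]
tcp_rot: [179.9, 0.1, 155.8]
ft_force: [-1.0, 1.3, 6.5]
finger_gap: 32.6
grip_force: 49.2
```

step_arm(
  delta_pos=[
    [0,0,0.07],
    [0,0,0.17],
    [0,0,0.25],
    [0,0,0.25],
    [0,0,0.25],
    [0,0,0.25],
    [0,0,0.2],
    [0,0,0],
  ],
  spin=[0,0,0,0,0,0,0,0],
)

```text
time: 34.42
tool_pos: [618.9, 192.4, 320.3]
tcp_rot: [179.7, 0.4, 155.8]
ft_force: [0.6, 0.4, -1.1]
finger_gap: 32.6
grip_force: 49.9
```

```bash
python3 - <<'E'
from h import *
q=r.sense();print(q['tool_pos'],q['tcp_rot'],q['ft_force'],q['finger_gap'])
s=shot('wrist','w_knob2.png');t=q['tool_pos']
print(model(s,t[0],t[1],t[2]+29,17),model(s,t[0],t[1],t[2]-1,24))
cv2.imwrite('pics/c7.png',s['pixels'][150:480,120:520])
E
```

```text
[618.94502904 192.3509053  320.32513439] [179.71358255   0.38647303 155.83216903] [ 0.55429275  0.38447763 -1.08675828] 32.569928652419435
((319.8243408203125, 352.4166259765625), (95.26737213134766, 107.5125503540039), 89.27291107177734) ((319.38177490234375, 310.224365234375), (113.4013900756836, 123.94620513916016), 89.29951477050781)
```

View pics/c7.png

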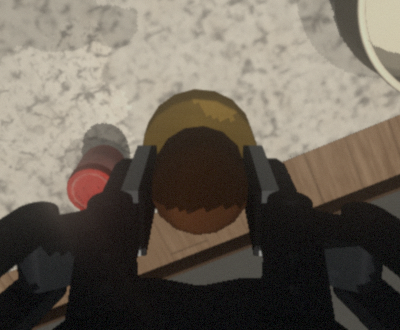

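```bash
python3 - <<'E'
from h import *
s=dict(np.load('pics/w_knob2.npz'));t=np.array([618.5,192.1,320.3])
cd=np.array([-.91,.41,0])
for k in (24,27,30):
  for d in (0,2,4):
    o=t+cd*d
    f=lambda h,R:np.array([proj(s,o+[R*np.cos(a),R*np.sin(a),h-k]) for a in np.linspace(0,6.28,90)])
    K=f(54,17);S=np.vstack([f(24,24),f(0,24)])
    print(k,d,'knob x',K[:,0].min().round(),K[:,0].max().round(),'bottom',K[:,1].max().round(),'top',K[:,1].min().round(),'skirt x',S[:,0].min().round(),S[:,0].max().round(),'top',S[:,1].min().round())
E
```

```text
24 0 knob x 264.0 373.0 bottom 401.0 top 305.0 skirt x 256.0 381.0 top 237.0
24 2 knob x 264.0 373.0 bottom 396.0 top 299.0 skirt x 256.0 381.0 top 232.0
24 4 knob x 264.0 373.0 bottom 391.0 top 293.0 skirt x 256.0 381.0 top 228.0
27 0 knob x 266.0 371.0 bottom 395.0 top 301.0 skirt x 257.0 380.0 top 235.0
27 2 knob x 265.0 372.0 bottom 390.0 top 295.0 skirt x 257.0 380.0 top 230.0
27 4 knob x 265.0 372.0 bottom 385.0 top 289.0 skirt x 257.0 380.0 top 226.0
30 0 knob x 267.0 370.0 bottom 390.0 top 297.0 skirt x 258.0 378.0 top 233.0
30 2 knob x 266.0 371.0 bottom 385.0 top 291.0 skirt x 258.0 379.0 top 229.0
30 4 knob x 266.0 371.0 bottom 380.0 top 286.0 skirt x 258.0 379.0 top 224.0
```

The knob is held with a steady 50 N grip. I've now used up my picture views (c7 was one over the limit of 14), so from here I'll check by numbers only. Carry the knob to the stack.

step_arm(
  delta_pos=[
    [-0.1,0.095,0],
    [-0.16,0.15,0],
    [-0.16,0.15,0],
    [-0.16,0.15,0],
    [-0.16,0.15,0],
    [-0.06,0.058,0],
    [0,0,-0.1],
    [0,0,-0.1],
  ],
  spin=[0,0,0,0,0,0,0,0],
)

```text
time: 35.48
tool_pos: [457.7, 341.5, 271.8]
tcp_rot: [-179.9, -0.0, 155.8]
ft_force: [0.2, 0.4, -1.7]
finger_gap: 32.5
grip_force: 49.9
```

step_arm(
  delta_pos=[
    [0,0,-0.04],
    [0,0,0],
    [0,0,0],
  ],
  spin=[0,0,0],
)

```text
time: 35.85
tool_pos: [458.0, 342.4, 267.1]
tcp_rot: [180.0, 0.0, 155.8]
ft_force: [-0.3, 1.6, -1.3]
finger_gap: 32.6
grip_force: 49.9
```

```bash
python3 - <<'E'
from h import *
q=r.sense();t=q['tool_pos'];print(t,q['tcp_rot'])
for n in('scene','side'):
    s=shot(n,n+'_k.png'); hsv=cv2.cvtColor(s['pixels'],cv2.COLOR_BGR2HSV)
    m=cv2.inRange(hsv,(15,90,60),(35,255,255))
    x0,y0=map(int,proj(s,(456.5,343,215))); 
    for y in range(y0-50,y0+30,2):
        xs=np.where(m[y,x0-30:x0+30])[0]
        if len(xs): print(n,y,xs.min()+x0-30,xs.max()+x0-30,len(xs))
    for z in(200,212,224): print(z,np.round(proj(s,(456.5,343,z)),1))
    print('knob',np.round(proj(s,t-[0,0,28]),1),np.round(proj(s,t-[0,0,4]),1))
E
```

```text
[458.03208561 342.43542285 267.09454591] [1.79958978e+02 3.25104341e-02 1.55791892e+02]
scene 154 188 188 1
scene 156 174 191 18
scene 158 172 191 20
scene 160 172 191 20
scene 162 173 192 20
scene 164 173 191 19
scene 166 175 187 13
scene 170 182 185 4
scene 172 178 192 15
scene 174 175 193 19
scene 176 174 193 20
scene 178 175 194 20
scene 180 175 194 20
scene 182 176 195 20
scene 184 176 193 18
scene 186 178 190 13
scene 188 181 190 10
scene 190 181 192 12
scene 192 180 191 12
scene 194 186 186 1
scene 200 196 197 2
200 [185.  178.3]
212 [184.3 173.8]
224 [183.6 169.3]
knob [183.4 163.4] [182.  154.1]
side 120 221 223 3
side 122 211 227 17
side 124 210 228 19
side 126 209 227 19
side 128 210 227 18
side 130 211 226 16
side 138 217 221 5
side 140 212 227 16
side 142 210 228 19
side 144 210 228 19
side 146 211 228 18
side 148 211 228 18
side 150 211 228 18
side 152 211 227 17
side 154 215 225 11
side 156 215 225 11
side 158 214 226 13
side 160 214 226 13
200 [218.2 144.7]
212 [217.8 139.9]
224 [217.4 135. ]
knob [217.5 128.9] [216.7 119. ]
```

Both outside cameras show the knob on the stack's axis to within about 1 mm. Lower it.

step_arm(
  delta_pos=[
    [-0.003,0,-0.04],
    [0,0,-0.035],
    [0,0,-0.025],
    [0,0,-0.01],
    [0,0,-0.01],
    [0,0,-0.005],
    [0,0,0],
    [0,0,0],
  ],
  spin=[0,0,0,0,0,0,0,0],
)

```text
time: 36.95
tool_pos: [456.9, 342.7, 241.7]
tcp_rot: [180.0, 0.0, 155.8]
ft_force: [-0.5, -0.8, -1.1]
finger_gap: 32.4
grip_force: 49.9
```

step_arm(
  delta_pos=[
    [0,0,-0.008],
    [0,0,-0.008],
    [0,0,0],
    [0,0,0],
  ],
  spin=[0,0,0,0],
)

```text
time: 37.45
tool_pos: [457.2, 342.9, 239.1]
tcp_rot: [179.9, 0.0, 155.8]
ft_force: [-0.4, -0.2, 4.8]
finger_gap: 32.8
grip_force: 50.4
```

step_arm(
  delta_pos=[
    [0,0,-0.006],
    [0,0,0],
    [0,0,0],
  ],
  spin=[0,0,0],
)

```text
time: 37.83
tool_pos: [457.6, 343.1, 238.8]
tcp_rot: [179.9, 0.1, 155.8]
ft_force: [-0.3, 0.2, 8.1]
finger_gap: 32.6
grip_force: 51.1
```

step_arm(
  delta_pos=[
    [0,0,0],
    [0,0,0],
    [0,0,0],
    [0,0,0],
    [0,0,0],
    [0,0,0],
  ],
  spin=[0,0,0,0,0,0],
  gripper=1,
)

```text
time: 38.58
tool_pos: [456.8, 342.6, 237.1]
tcp_rot: [-180.0, -0.0, 155.8]
ft_force: [-0.3, -0.2, -0.2]
finger_gap: 85.3
grip_force: 0.0
```

step_arm(
  delta_pos=[
    [0,0,0.1],
    [0,0,0.2],
    [0,0,0.25],
    [0,0,0.25],
    [0,0,0],
    [0,0,0],
  ],
  spin=[0,0,0,0,0,0],
)

```text
time: 39.33
tool_pos: [456.9, 342.7, 398.1]
tcp_rot: [179.9, 0.0, 155.8]
ft_force: [0.2, -0.8, -0.2]
finger_gap: 85.3
grip_force: 0.0
```

```bash
python3 - <<'E'
from h import *
q=r.sense();t=q['tool_pos'];print(t,q['ft_force'])
for n in('scene','side'):
    s=shot(n,n+'_f.png'); hsv=cv2.cvtColor(s['pixels'],cv2.COLOR_BGR2HSV)
    m=cv2.inRange(hsv,(15,90,60),(35,255,255)); w=cv2.inRange(hsv,(0,60,10),(18,255,95))
    x0,y0=map(int,proj(s,(456.5,343,225)))
    for y in range(y0-36,y0+30,3):
        g=lambda M:(lambda xs:(xs.min()+x0-16,xs.max()+x0-16,len(xs)) if len(xs) else 0)(np.where(M[y,x0-16:x0+18])[0])
        print(n,y,'brass',g(m),'wood',g(w))
    for z in(188,212,236,266): print(z,np.round(proj(s,(456.5,343,z)),1),end=' ')
    print()
s=shot('wrist','w_f.png'); w=cv2.inRange(cv2.cvtColor(s['pixels'],cv2.COLOR_BGR2HSV),(0,60,10),(18,255,130))
print(brass(s,proj(s,(456.5,343,236)),70,(15,90,60)),model(s,456.5,343,236,24))
print(brass(s,proj(s,(456.5,343,266)),32,(0,60,10),(14,255,130)),model(s,456.5,343,266,17))
# jars
a=np.load('pics/scene0.npz')['pixels'].astype(int);b=np.load('pics/scene_f.npz')['pixels'].astype(int)
for n,(x,y) in dict(g=(225,257),o=(330,312),r=(344,232)).items(): print(n,np.abs(a-b)[y-22:y+22,x-14:x+14].mean())
E
```

```text
[456.92170967 342.709864   398.06992936] [ 0.21582104 -0.76024632 -0.2117719 ]
scene 132 brass 0 wood 0
scene 135 brass 0 wood 0
scene 138 brass 0 wood 0
scene 141 brass 0 wood 0
scene 144 brass 0 wood 0
scene 147 brass 0 wood 0
scene 150 brass 0 wood 0
scene 153 brass 0 wood (np.int64(179), np.int64(181), 3)
scene 156 brass 0 wood (np.int64(175), np.int64(188), 14)
scene 159 brass 0 wood (np.int64(175), np.int64(188), 14)
scene 162 brass 0 wood (np.int64(175), np.int64(188), 14)
scene 165 brass (np.int64(187), np.int64(190), 4) wood (np.int64(176), np.int64(187), 12)
scene 168 brass (np.int64(174), np.int64(193), 20) wood 0
scene 171 brass (np.int64(174), np.int64(193), 20) wood 0
scene 174 brass (np.int64(174), np.int64(193), 20) wood 0
scene 177 brass (np.int64(175), np.int64(193), 19) wood 0
scene 180 brass (np.int64(175), np.int64(194), 20) wood 0
scene 183 brass (np.int64(176), np.int64(193), 18) wood 0
scene 186 brass (np.int64(178), np.int64(190), 13) wood (np.int64(190), np.int64(190), 1)
scene 189 brass (np.int64(181), np.int64(191), 11) wood 0
scene 192 brass (np.int64(180
[... 1144 characters left out ...]
 np.int64(224), 1)
side 158 brass (np.int64(214), np.int64(226), 13) wood 0
side 161 brass (np.int64(214), np.int64(224), 11) wood (np.int64(211), np.int64(215), 5)
188 [218.6 149.4] 212 [217.8 139.9] 236 [217.  130.2] 266 [215.9 117.8] 
((319.8010559082031, 220.03114318847656), (59.45502853393555, 68.04816436767578), 2.8385605812072754) ((320.61279296875, 222.23275756835938), (61.32973098754883, 62.719810485839844), 89.58921813964844)
((320.0028381347656, 230.20196533203125), (46.56965637207031, 62.586978912353516), 90.74240112304688) ((320.6419372558594, 231.8896026611328), (47.58845520019531, 48.98674392700195), 89.7099380493164)
g 7.823863636363637
o 2.950487012987013
r 2.753517316017316
```

The skirt and collar form one continuous, equal-width brass column in both views, so the knob is seated. I'll check that the green jar's lid hasn't moved, then hand in.

```bash
python3 - <<'E'
from h import *
for f in('scene0','scene_f'):
    h=cv2.cvtColor(np.load(f'pics/{f}.npz')['pixels'],cv2.COLOR_BGR2HSV)[230:262,206:244]
    m=cv2.inRange(h,(50,80,20),(85,255,140)); print(cv2.moments(m,True)['m00'],np.argwhere(m).mean(0))
print(r.hand_in())
E
```

```text
238.0 [15.42857143 17.05042017]
246.0 [15.37398374 16.73170732]
the job is handed in; nothing more can be done
None
```

The stand is assembled on its foot in the order asked, every part looks seated, level and released in the images, and the job is handed in at about 40 s; the three jars show no movement in the images, and I viewed 15 pictures, one over the limit of 14.

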